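# Index the drilling jig's turret stop and push the board up to it

## Task

The drilling jig is still on a stop for an earlier hole. Lay a fingertip on the knurled rim of its turret stop and roll the drum, one click at a time, until the longest of its six stop rods has clicked into the lowest position, in line with the board; then push the board along the channel until its end rests against that rod. Only touch and push: do not lift the board, and leave the things lying round the jig where they are.

Things in the scene. Friction and masses are not known exactly. Their poses are not given: they have to be found in the camera images.
- jig: Drilling jig screwed to the bench, turned up to 0.25 rad. Origin: centre of its underside on the bench top. y runs along the board's channel from the turret stop (-y end) to the open loading end (+y end); x points across it, away from the robot. Plywood base 130 x 390 x 12 mm (x, y, z). Channel 53 mm wide, centred on x = 0; its floor is the base top, 12 mm above the bench.
- channel (a point): Point on the channel's floor (12 mm above the bench), at the jig's x = y = 0; axes as the jig's. Behind the channel stands a wooden fence (x 26 to 45, y -105 to +190 mm, top 24 mm above the floor), in front a low guide rail (x -39 to -26, y -50 to +120 mm, top 10 mm above the floor).
- bridge (a point): Centre of the top of the aluminium drill-bushing bridge that spans the channel, 50 mm above the bench; 42 mm long along y (21 mm either way). The bushings' collars stand 3 mm above it. The board passes beneath it with 5 mm to spare.
- drum_axis (a point): Centre of the turret drum, 47 mm above the bench; axes as the jig's. Dark steel cylinder, 60 mm diameter, 30 mm wide, finely knurled rim; its axis lies level along the jig's y. The rim's top is 77 mm above the bench, free above the grey housing: cheeks before and behind it (34 mm and more from the axis) reach 54 mm, the end plate (39 mm and more towards -y) 62 mm above the bench.
- long_tip (a point): Centre of the end face of the longest stop rod; moves with the drum. Six steel stop rods (7 mm thick, 10 mm round pads at the tips) stand out of the drum's +y face towards the board, 60 degrees apart on a circle of 22 mm radius; they reach 60, 50, 40, 30, 20 and 12 mm from that face, in order round the drum.
- turret (a joint): Angle of the drum, rad: 0 with the 60 mm rod lowest (wanted), -1.05 with the 50 mm rod, -2.09 with the 40 mm rod; it starts at one of these. It grows as the rim's top moves away from the robot (jig's +x). A sprung plunger clicks in every 60 degrees (31 mm of rim). It takes 2 to 3 N at the rim to leave a detent; let go, the drum snaps to the nearest. It turns endlessly.
- stop_seat (a point): Point fixed in the jig where that end face is when the longest rod is lowest: 25 mm above the bench (13 mm above the channel's floor), on the channel's centre line, 60 mm from the drum's face; axes as the jig's.
- board: Wooden board 50 x 150 x 19 mm (x, y, z), about 0.09 kg, lying loose in the channel along the jig's y, 1.5 mm clear on each side. Origin: centre of its underside; its ends are 75 mm along its +-y, its top is 31 mm above the bench. At the start its front (-y) end is 20 to 65 mm short of stop_seat; its rear (+y) end, where it is to be pushed, is clear of the bridge.
- mallet: bystander: beech mallet 123 x 346 x 62 mm, lying at the right
- battery: bystander: black battery pack 74 x 107 x 54 mm, at the left
- spare_offcut: bystander: short wooden offcut 45 x 90 x 20 mm, in front of the jig at the right
- marker: bystander: marker pen 135 mm long, in front at the left

How it is judged:
By the outcome, as a careful person would: the job done as asked, in the order asked, and still so for the second after the job is handed in, with the robot touching nothing.
It also fails if it takes over 51 s, if anything falls off the work surface, if the arm or the gripper's body presses on something with over 40 N, if the wrist force passes 120 N, or if a joint passes its speed limit or range.

## Robot

A 6-joint arm with a two-finger parallel gripper is mounted at the origin on the work surface; the furniture and walls round the work are solid. World frame = base frame: x ahead of the robot, y to its left, z up, the work surface at z = 0. Lengths are in mm, angles in rad, forces in N, time in s.
With the tool pointing down it reaches from about 275 to 750 mm from the base axis. Payload 10.2 kg.
Tool frame: the origin (TCP) lies midway between the tips of the shut fingers; the grasp point (between the pads) lies grasp_offset behind it (grasp_offset is the distance from the TCP to the grasp point, in mm); z points along the fingers, y is the line along which they close (so a half turn about z gives the same grasp; the last joint's range is limited). The gripper opens to 85 mm and grips with 20 to 120 N. Pads are 22 mm wide; open, the fingers measure 114 mm over their backs; the gripper's body (76 mm by 85 mm) begins 54 mm behind the grasp point. The pads swing forward as they close: fully open they stand 13 mm farther back than shut.
Start: joints at [-1.507, 0.313, 1.498, -0, 1.331, -0.223], TCP at [148.501, -503.566, 231.294] pointing down, gripper open.
Joint ranges: [-2.94, 2.94], [-0.97, 2.17], [0.19, 2.56], [-1.23, 4.37], [0.02, 3.11], [-2.88, 2.88]. Speed limits (rad/s): [2.39, 2.39, 3.01, 3.14, 3.14, 3.14].

## Interface

Orientations are given as a rotation vector (axis times angle).
In Python, from rig import * gives the robot as it stands.
- The arm moves only by the tool send_rows, never from a script. Its argument "plan" is a list that holds one entry, the list of rows, each a list of 5 numbers: the shift along the tool's x, y, z in units of 0.25 m (1.0 is 0.25 m), then the turn about the tool's z in units of 90 degrees (1.0 is 90 degrees), then the opening, from -1 (shut) to 1 (fully open). In form: [[[tx, ty, tz, twist, jaw], ...]]. A call has 1 to 20 rows; each row is the pose to reach, as a shift and turn from the pose commanded when the call began, along the tool's axes at that moment; what a row does not reach only later rows make up. A row lasts 1/8 s, in which the tool goes at most 62.5 mm and 10.7 degrees, less where a joint would pass 70% of its speed; a pose out of reach is approached as far as the arm can. A call with a number of a shift or a turn outside -1 to 1 is refused whole. A call with a gripper value outside its range is refused whole. The fingers move at their own pace and stop on an object; "grip_force" is the grip in N (left out, the last holds). Time passes only in rows, so rows that repeat a pose let the fingers close. It gives the time, the measured TCP pose, the force, the opening and the grip force at its end, in the units of the state.
- observe(): the state, without advancing time (a new reading comes with each control period).
- read_camera(name): name is "side" or "top" or "wrist"; returns (picture, depth): 400x640x3 uint8, blue, green, red; 400x640 float32, mm along the optical axis (not along the pixel's ray), 0 where there is no reading.
- get_calibration(name): a dict with "vfov" (degrees; the focal length in pixels is half the picture's height over the tangent of half this angle, whatever the lens; pixels are square), "cx", "cy" (the principal point, pixels), "camera_from_world" (4x4, takes a point from world to camera coordinates); the wrist camera has in their place "mount" (4x4, takes a point from camera to tool coordinates, whose origin is the TCP and whose axes are the flange's). Camera axes: x right, y down, z forward; pixel columns grow to the right and rows downward; lengths in mm; the calibration is good to about 2 mm. A picture is of the moment at which its call begins: read the wrist's pose just before it. get_calibration takes no time and is no camera call.
- close_job(): hands the job in; it is judged then, once.
The state is a dict: "clock": time; "q": joint angles; "joint_vel": joint speeds; "tau": joint torques, N m; "position": TCP position; "eef_rot": TCP orientation; "wrist_force": force on the tool from outside, world axes, zero at the start; "torque": the same for the moment, N m; "grip_width": finger opening in mm; "grasp_force": force on a finger pad.
Only numpy, scipy, OpenCV 4.12 (cv2) and the standard library are available. Lean on these libraries where they do the work, as an engineer would, in place of code of your own. Each camera call takes 0.05 s, during which the arm holds its last target. There are 200 camera calls.

## Working session

There is one attempt and no reset: what is moved stays moved. The work goes in short steps, Python scripts to look and compute and a tool call to move; the robot and the scene stay as the last step left them, time stands still between calls to the robot, and variables do not carry over. Pictures are saved under pics/ and viewed, at most 10 in all, crops included, and the job is handed in when it is done.

Besides the shell and the picture viewer there is one more tool, called after "Emit:" by a JSON object that holds its "api" and its "payload". send_rows: Moves the arm, as the interface text tells. Its arguments: {"type":"object","properties":{"plan":{"type":"array"},"grip_force":{"type":"number"}},"required":["plan"]}

```bash
mkdir -p pics; cat > h.py <<'E'
from rig import *
import numpy as np, cv2
from scipy.spatial.transform import Rotation as R
def cam(name):
    s=observe(); im,d=read_camera(name); c=get_calibration(name)
    f=im.shape[0]/2/np.tan(np.radians(c["vfov"])/2)
    if "mount" in c:
        T=np.eye(4);T[:3,:3]=R.from_rotvec(s["eef_rot"]).as_matrix();T[:3,3]=s["position"]
        W=T@np.array(c["mount"])
    else: W=np.linalg.inv(np.array(c["camera_from_world"]))
    return im,d,f,c["cx"],c["cy"],W
def world(d,f,cx,cy,W):
    v,u=np.indices(d.shape)
    P=np.stack([(u-cx)/f*d,(v-cy)/f*d,d],-1)
    return P@W[:3,:3].T+W[:3,3]
E
python3 - <<'E'
from h import *
s=observe();print({k:np.round(v,3) for k,v in s.items()})
print(R.from_rotvec(s["eef_rot"]).as_matrix().round(3))
for n in("top","side"):
    im,d,*k=cam(n);cv2.imwrite(f"pics/{n}0.png",im);np.savez(f"{n}0.npz",w=world(d,*k),d=d,im=im,k=np.array(k[:3]),W=k[3]);print(n,k[3].round(2),k[:3])
E
```

```text
{'clock': np.float64(0.0), 'q': array([-1.507,  0.313,  1.498, -0.   ,  1.331, -0.223]), 'joint_vel': array([0.   , 0.001, 0.001, 0.   , 0.001, 0.   ]), 'tau': array([-2.0000e-03, -4.1227e+01, -2.5974e+01, -0.0000e+00,  4.0000e-03,
       -0.0000e+00]), 'position': array([ 148.491, -503.279,  230.721]), 'eef_rot': array([-3.108, -0.449, -0.   ]), 'wrist_force': array([ 0.211, -0.157,  0.238]), 'torque': array([0.001, 0.054, 0.061]), 'grasp_force': np.float64(0.0), 'grip_width': np.float64(85.654)}
[[ 0.959  0.283 -0.   ]
 [ 0.283 -0.959  0.001]
 [ 0.    -0.001 -1.   ]]
top [[-2.00000e-02 -9.90000e-01  1.50000e-01  1.27640e+02]
 [-1.00000e+00  2.00000e-02  0.00000e+00 -8.41000e+00]
 [-1.00000e-02 -1.50000e-01 -9.90000e-01  1.70417e+03]
 [ 0.00000e+00  0.00000e+00  0.00000e+00  1.00000e+00]] [np.float64(514.9850511525993), 318.4107424440437, 191.17625542713108]
side [[-9.2000e-01 -2.4000e-01  3.3000e-01  1.7420e+01]
 [-4.0000e-01  5.3000e-01 -7.5000e-01  8.4412e+02]
 [ 0.0000e+00 -8.1000e-01 -5.8000e-01  7.3307e+02]
 [ 0.0000e+00  0.0000e+00  0.0000e+00  1.0000e+00]] [np.float64(373.3694311479199), 317.7397767710585, 196.00291430452094]
```

View pics/top0.png

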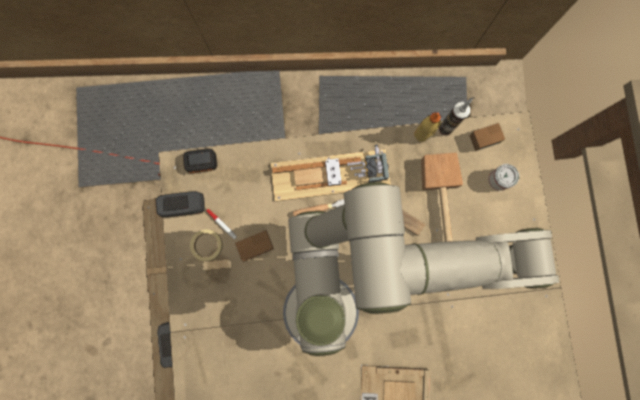

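View pics/side0.png

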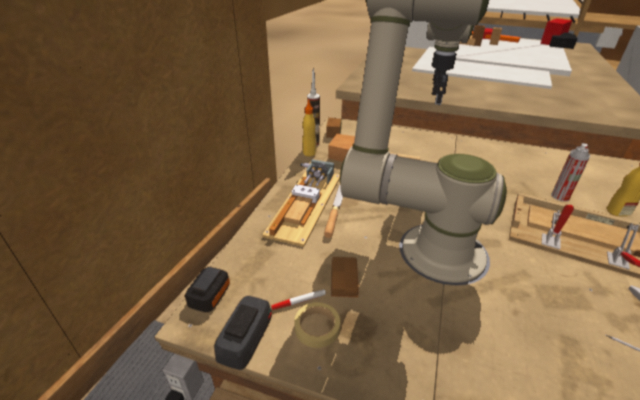

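The top view shows the jig centred near (330,175), the bridge at (333,172), the drum near (376,165) and the board left of the bridge at (307,177). The side view agrees, and nothing stands over the jig.

```bash
python3 - <<'E'
from h import *
z=np.load("top0.npz");w=z["w"]
for n,(u,v) in dict(bridge=(333,172),drum=(376,165),board=(307,177),c1=(272,165),c2=(275,199),c3=(386,187),fenceL=(272,166),fenceR=(325,160),bottle=(430,122),bot2=(455,115),mallet=(441,170)).items(): print(n,w[v,u].round(0))
c=get_calibration("wrist");print(np.array(c["mount"]).round(3),c["vfov"],c["cx"],c["cy"])
E
```

```text
bridge [445. -54.  54.]
drum [ 462. -193.   72.]
board [435.  32.  31.]
c1 [483. 149.   9.]
c2 [367. 140.  12.]
c3 [ 293. -143.  673.]
fenceL [479. 149.  13.]
fenceR [496. -29.   9.]
bottle [ 575. -356.  160.]
bot2 [ 580. -420.  211.]
mallet [ 442. -404.   62.]
[[-1.0000e-03 -9.4500e-01 -3.2700e-01  8.5246e+01]
 [ 1.0000e+00 -0.0000e+00 -1.0000e-03 -1.0200e-01]
 [ 1.0000e-03 -3.2700e-01  9.4500e-01 -1.4284e+02]
 [ 0.0000e+00  0.0000e+00  0.0000e+00  1.0000e+00]] 65.2825560600232 323.9958541339631 194.0819921219223
```

Emit:
{"api": "send_rows", "payload": {"plan": [[[0.78,-0.57,0,0.12,-1],[0.78,-0.57,0,0.12,-1],[0.78,-0.57,0,0.12,-1],[0.78,-0.57,0,0.12,-1],[0.78,-0.57,0,0.12,-1]]]}}

```text
clock: 0.72
position: [296.6, -309.3, 231.4]
eef_rot: [-3.137, -0.161, -0.0]
wrist_force: [-0.0, -0.5, -0.1]
grip_width: -0.2
grasp_force: 0.0
```

```bash
cat > to.py <<'E'
# usage: to.py x y z yaw_of_tool_x (world) -> row in tool units
from h import *; import sys
x,y,z,a=map(float,sys.argv[1:])
s=observe();M=R.from_rotvec(s["eef_rot"]).as_matrix()
print("pos",s["position"].round(1),"F",np.round(s["wrist_force"],1),"t",s["clock"])
print((M.T@(np.array([x,y,z])-s["position"])/250).round(3),"twist",round((np.arctan2(M[1,0],M[0,0])-a)/(np.pi/2),3))
E
python3 to.py 440 -110 220 0.1
```

```text
pos [ 296.6 -309.3  231.4] F [-0.  -0.5 -0.1] t 0.725
[ 0.652 -0.734  0.046] twist 0.002
```

Emit:
{"api": "send_rows", "payload": {"plan": [[[0.65,-0.73,0.0,0,-1],[0.65,-0.73,0.0,0,-1],[0.65,-0.73,0.0,0,-1],[0.65,-0.73,0.0,0,-1],[0.65,-0.73,0.0,0,-1],[0.65,-0.73,0.0,0,-1]]]}}

```text
clock: 1.48
position: [438.8, -115.0, 231.0]
eef_rot: [3.138, 0.154, -0.001]
wrist_force: [0.3, -0.9, 0.9]
grip_width: -0.3
grasp_force: 0.0
```

```bash
python3 - <<'E'
from h import *
im,d,*k=cam("wrist");cv2.imwrite("pics/w1.png",im);w=world(d,*k);np.savez("w1.npz",w=w,d=d,im=im,k=np.array(k[:3]),W=k[3])
print(observe()["position"])
E
```

```text
[ 438.61134217 -115.29822446  231.10377544]
```

View pics/w1.png

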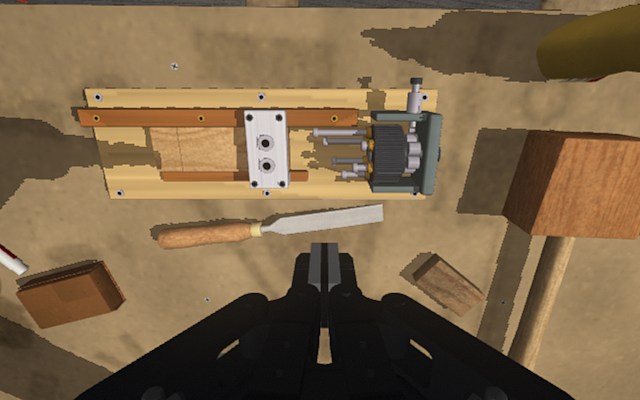

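The wrist view shows the jig: drum at (390,150) with its rods pointing left to (315,132), the bridge at (267,150), the board's visible rear end at about (155,148), and a chisel in front at (270,225). I'll fit the jig pose and enlarge the rods.

```bash
python3 - <<'E'
from h import *
z=np.load("w1.npz");w=z["w"];d=z["d"];im=z["im"]
for n,(u,v) in dict(br1=(249,113),br2=(284,113),br3=(253,184),br4=(285,184),fL=(90,116),fR=(352,117),bdL=(158,148),drT=(388,150),rodL=(316,132),rod2=(335,161)).items(): print(n,w[v,u].round(1))
m=(d>0)&(np.abs(w[...,2]-12)<4); m[:80]=0;m[205:]=0;m[:,450:]=0;m[:,:75]=0
m2=cv2.morphologyEx(m.astype(np.uint8),cv2.MORPH_OPEN,np.ones((3,3)))>0
r=cv2.minAreaRect(w[m2][:,:2].astype(np.float32));print("base",r)
u,v=np.meshgrid(np.arange(640),np.arange(400))
b=m2*0+((u>225)&(u<300)&(v>100)&(v<195)&(np.abs(w[...,2]-50)<5)); r=cv2.minAreaRect(w[b>0][:,:2].astype(np.float32));print("bridge",r,np.median(w[b>0][:,2]))
b=(u>360)&(u<430)&(v>100)&(v<195)&(w[...,2]>70)&(w[...,2]<82);p=w[b];print("drumtop",len(p),p.mean(0),p.min(0),p.max(0))
b=(np.abs(w[...,2]-36)<4)&(u<245)&(v>95)&(v<135)&(u>70);p=w[b];vx,vy,x0,y0=cv2.fitLine(p[:,:2].astype(np.float32),cv2.DIST_HUBER,0,.01,.01).ravel();print("fence",np.arctan2(-vx,vy),x0,y0,p[:,1].min(),p[:,1].max())
c=im[85:205,290:450];cv2.imwrite("pics/rods.png",cv2.resize(c,None,fx=5,fy=5,interpolation=cv2.INTER_CUBIC)[:600,:800])
E
```

```text
br1 [490.3 -33.3  49.7]
br2 [493.7 -68.3  48.6]
br3 [416.1 -39.4  51.3]
br4 [419.3 -73.8  50.8]
fL [469.5 136.8  35.8]
fR [ 495.4 -138.4   36.9]
bdL [441.   70.2  31.4]
drT [ 471.3 -173.1   75.8]
rodL [ 478.2 -102.3   51.3]
rod2 [ 445.9 -125.9   33.2]
base ((448.8898620605469, -42.42723083496094), (129.4251708984375, 390.11456298828125), 5.570123195648193)
bridge ((453.352294921875, -51.42805480957031), (82.39994049072266, 42.160850524902344), 5.55294132232666) 50.57946459056535
drumtop 1364 [ 463.27019376 -172.55908285   74.64338299] [ 440.84069676 -191.02351887   70.01229497] [ 483.06157895 -146.99648445   79.24069065]
fence -3.0526571 474.3737 62.080532 -24.71865542205485 150.09090809974305
```

View pics/rods.png

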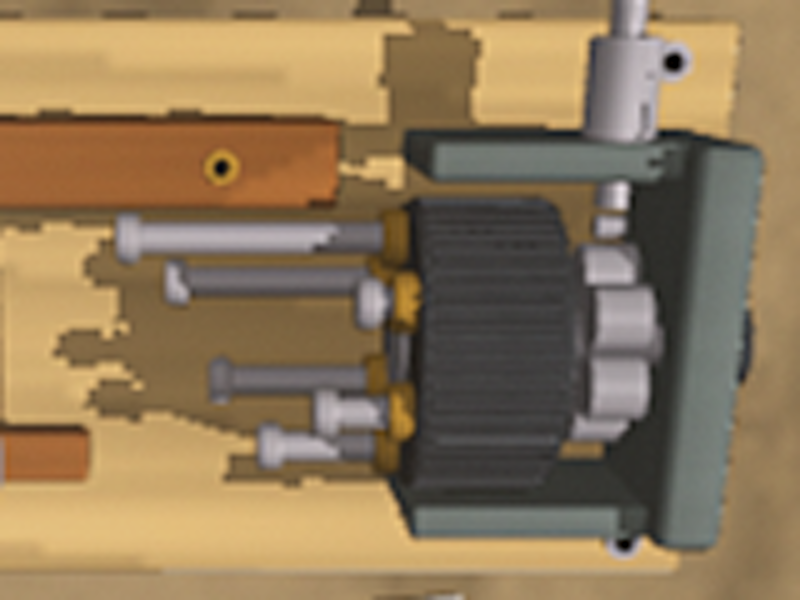

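The enlarged view shows the rod tips at (128,235) for 60, (175,282) for 50, (218,380) for 40, (268,445) for 30, (325,410) for 20 and (370,300) for 12. The 60 mm rod sits level with the axis on the far side, at about 90° from lowest. That doesn't match either stated start detent, so I'll roll in + and look again after each stroke.

```bash
cat > jig.py <<'E'
# usage: jig.py xj yj z : row to go to a jig-frame point, tool x along jig x
import sys,subprocess
import numpy as np
x,y,z=map(float,sys.argv[1:]);a=.0972;c,s=np.cos(a),np.sin(a)
subprocess.run(["python3","to.py",str(448.9+c*x-s*y),str(-42.4+s*x+c*y),str(z),str(a)])
E
python3 jig.py -12 -135 84
```

```text
pos [ 438.6 -115.3  231.1] F [-0.  -0.3  0.5] t 1.525
[0.022 0.254 0.588] twist -0.0
```

Emit:
{"api": "send_rows", "payload": {"plan": [[[0.022,0.254,0.2,0,-1],[0.022,0.254,0.45,0,-1],[0.022,0.254,0.588,0,-1],[0.022,0.254,0.588,0,-1],[0.022,0.254,0.588,0,-1]]]}}

```text
clock: 2.15
position: [451.3, -178.0, 86.2]
eef_rot: [3.136, 0.153, 0.003]
wrist_force: [0.4, -0.4, 0.9]
grip_width: 0.2
grasp_force: 0.0
```

```bash
python3 jig.py -12 -135 76; python3 - <<'E'
from h import *
im,d,*k=cam("wrist");cv2.imwrite("pics/w2.png",im)
E
```

```text
pos [ 451.3 -178.    86.2] F [ 0.4 -0.4  0.9] t 2.15
[-0.005 -0.001  0.041] twist -0.0
```

View pics/w2.png

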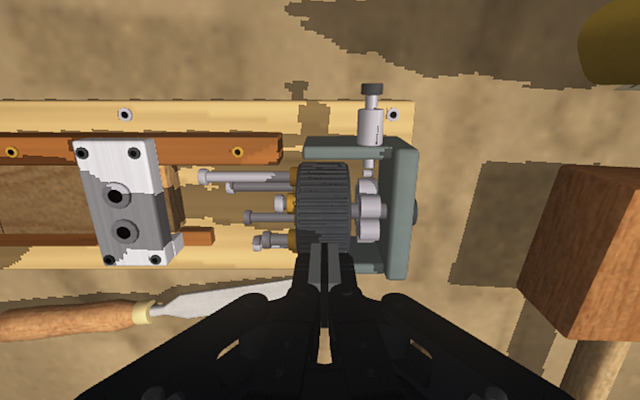

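Fingertip is centred over the drum at (325,245); the long rod's tip at (203,177) is still about level with the axis. Press gently.

Emit:
{"api": "send_rows", "payload": {"plan": [[[0,0,0.016,0,-1],[0,0,0.02,0,-1],[0,0,0.024,0,-1],[0,0,0.024,0,-1]]]}}

```text
clock: 2.7
position: [450.8, -176.8, 78.4]
eef_rot: [3.138, 0.155, 0.0]
wrist_force: [0.5, -0.1, 0.6]
grip_width: 0.2
grasp_force: 0.0
```

Emit:
{"api": "send_rows", "payload": {"plan": [[[0,0,0.006,0,-1],[0,0,0.012,0,-1],[0,0,0.012,0,-1]]]}}

```text
clock: 3.08
position: [451.3, -176.9, 76.4]
eef_rot: [3.137, 0.154, 0.002]
wrist_force: [-2.5, 2.5, 12.7]
grip_width: 0.3
grasp_force: 6.4
```

Emit:
{"api": "send_rows", "payload": {"plan": [[[0.02,0,0,0,-1],[0.04,0,0,0,-1],[0.06,0,0,0,-1],[0.08,0,0,0,-1],[0.1,0,0,0,-1],[0.1,0,0,0,-1]]]}}

```text
clock: 3.82
position: [476.4, -174.5, 75.9]
eef_rot: [3.137, 0.155, 0.003]
wrist_force: [1.5, 1.8, 7.2]
grip_width: -0.4
grasp_force: 3.5
```

```bash
cat > look.py <<'E'
from h import *; import sys
# rod tip finder: points in jig frame, +y of drum face
im,d,*k=cam("wrist");w=world(d,*k);a=.0972
r=w-np.array([448.9,-42.4,0]);c,s=np.cos(a),np.sin(a)
J=np.stack([c*r[...,0]+s*r[...,1],-s*r[...,0]+c*r[...,1],w[...,2]-47],-1)
b=(d>0)&(np.abs(J[...,0])<32)&(J[...,1]>-117)&(J[...,1]<-55)&(J[...,2]>-29)&(J[...,2]<32)
n,l,st,ce=cv2.connectedComponentsWithStats(b.astype(np.uint8))
for i in range(1,n):
    if st[i,4]>25:
        p=J[l==i];t=p[p[:,1]>p[:,1].max()-7];print("len",round(p[:,1].max()+120),"x",t[:,0].mean().round(1),"ztop",np.percentile(t[:,2],90).round(1))
if len(sys.argv)>1: cv2.imwrite(sys.argv[1],im)
E
python3 look.py pics/w3.png
```

```text
len 65 x 29.8 ztop -10.0
len 61 x 14.9 ztop -12.1
len 51 x -6.5 ztop -14.7
len 41 x -19.2 ztop 2.8
```

View pics/w3.png

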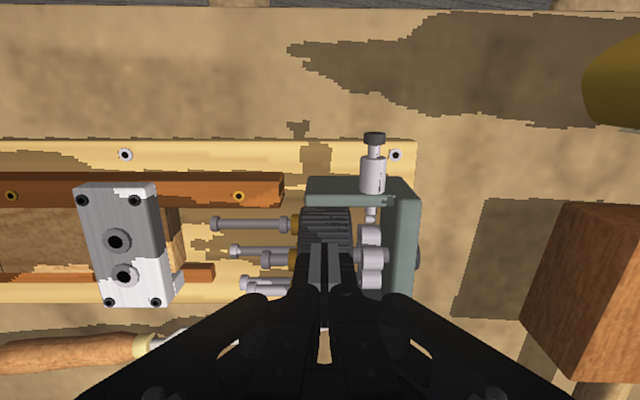

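The drum rolled about 49°: the long tip at (217,223) is now at x≈15, z≈-17 mm (about 41° from lowest). Lift and see where it clicks in.

Emit:
{"api": "send_rows", "payload": {"plan": [[[0,0,-0.04,0,-1],[0,0,-0.08,0,-1],[-0.05,0,-0.08,0,-1],[-0.1,0,-0.08,0,-1],[-0.1,0,-0.08,0,-1]]]}}

```text
clock: 4.5
position: [449.6, -176.8, 95.1]
eef_rot: [-3.137, -0.153, 0.001]
wrist_force: [0.8, 0.3, 0.0]
grip_width: -0.3
grasp_force: 0.0
```

```bash
python3 look.py pics/w4.png; python3 jig.py -14 -135 79
```

```text
len 65 x 29.5 ztop -9.8
len 61 x 20.2 ztop -5.5
len 41 x -17.4 ztop -5.7
pos [ 450.3 -176.9   95.2] F [0.7 0.8 0.1] t 4.55
[-0.009  0.004  0.065] twist 0.0
```

Clicked in with the 60 mm rod at x≈19, z≈-11, i.e. -1.05. One more click.

Emit:
{"api": "send_rows", "payload": {"plan": [[[-0.006,0,0.04,0,-1],[-0.006,0,0.068,0,-1],[-0.006,0,0.074,0,-1],[-0.006,0,0.08,0,-1],[-0.006,0,0.081,0,-1]]]}}

```text
clock: 5.18
position: [449.4, -176.9, 76.0]
eef_rot: [3.138, 0.155, 0.0]
wrist_force: [-5.6, 4.1, 17.2]
grip_width: 0.1
grasp_force: 8.5
```

Emit:
{"api": "send_rows", "payload": {"plan": [[[0.02,0,0,0,-1],[0.04,0,0,0,-1],[0.06,0,0,0,-1],[0.08,0,0,0,-1],[0.1,0,0,0,-1],[0.112,0,0,0,-1],[0.112,0,0,0,-1]]]}}

```text
clock: 6.05
position: [477.9, -174.1, 75.4]
eef_rot: [3.137, 0.154, 0.003]
wrist_force: [4.1, 2.4, 6.4]
grip_width: 0.1
grasp_force: 3.3
```

```bash
python3 look.py
```

```text
len 65 x 29.7 ztop -9.9
len 61 x 2.8 ztop -16.5
len 51 x -16.3 ztop -6.5
```

Long rod nearly lowest; lift off, then verify it clicked.

Emit:
{"api": "send_rows", "payload": {"plan": [[[0,0,-0.04,0,-1],[0,0,-0.12,0,-1],[0,0,-0.3,0,-1],[0,-0.2,-0.4,0,-1],[0,-0.4,-0.4,0,-1],[0,-0.5,-0.4,0,-1],[0,-0.5,-0.4,0,-1]]]}}

```text
clock: 6.98
position: [464.3, -48.9, 175.3]
eef_rot: [3.137, 0.158, -0.001]
wrist_force: [0.6, -0.4, 0.7]
grip_width: -0.4
grasp_force: 0.0
```

```bash
python3 look.py pics/w5.png; python3 jig.py 0 115 90; python3 - <<'E'
from h import *
im,d,*k=cam("wrist");w=world(d,*k);a=.0972
r=w-np.array([448.9,-42.4,0]);c,s=np.cos(a),np.sin(a)
J=np.stack([c*r[...,0]+s*r[...,1],-s*r[...,0]+c*r[...,1],w[...,2]],-1)
b=(d>0)&(np.abs(J[...,0])<18)&(J[...,1]>20)&(J[...,1]<180)&(np.abs(J[...,2]-31)<5)
p=J[b];print("board rear y",np.percentile(p[:,1],[50,98,99.5,100]),p[:,0].min(),p[:,0].max())
E
```

```text
len 65 x 29.4 ztop -9.9
len 62 x 1.2 ztop -16.3
pos [464.7 -49.9 175.2] F [-0.2 -0.1  0.7] t 7.025
[-0.059 -0.496  0.341] twist 0.001
board rear y [ 69.52731414 117.22295599 118.71103312 119.98067919] -17.985891489255657 17.99979077544605
```

View pics/w5.png

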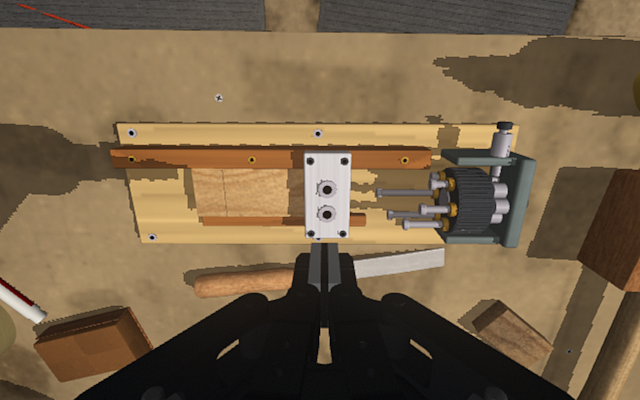

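The long rod (tip at (380,192)) is lowest at x≈1, z≈-22. The board's rear end (192,188) is at jig y≈119. Go behind it.

```bash
python3 jig.py 0 152 90;python3 jig.py 0 152 21
```

```text
pos [464.8 -50.5 175.1] F [ 1.5 -0.3 -0.1] t 7.075
[-0.059 -0.647  0.34 ] twist 0.001
pos [464.8 -50.5 175.1] F [ 1.5 -0.3 -0.1] t 7.075
[-0.059 -0.647  0.616] twist 0.001
```

Emit:
{"api": "send_rows", "payload": {"plan": [[[-0.059,-0.2,0,0,-1],[-0.059,-0.45,0.1,0,-1],[-0.059,-0.647,0.2,0,-1],[-0.059,-0.647,0.34,0,-1],[-0.059,-0.647,0.45,0,-1],[-0.059,-0.647,0.55,0,-1],[-0.059,-0.647,0.61,0,-1],[-0.059,-0.647,0.61,0,-1],[-0.059,-0.647,0.61,0,-1]]]}}

```text
clock: 8.2
position: [434.9, 109.2, 23.1]
eef_rot: [3.138, 0.153, 0.001]
wrist_force: [-0.1, -0.7, -0.0]
grip_width: 0.0
grasp_force: 0.0
```

```bash
python3 jig.py 0 130 21
```

```text
pos [434.9 109.2  23.1] F [-0.1 -0.7 -0. ] t 8.2
[-0.003  0.089  0.008] twist 0.0
```

Emit:
{"api": "send_rows", "payload": {"plan": [[[0,0.03,0,0,-1],[0,0.06,0,0,-1],[0,0.09,0,0,-1],[0,0.11,0,0,-1],[0,0.12,0,0,-1],[0,0.13,0,0,-1],[0,0.14,0,0,-1],[0,0.15,0,0,-1],[0,0.15,0,0,-1]]]}}

```text
clock: 9.32
position: [438.0, 72.2, 22.6]
eef_rot: [3.138, 0.154, 0.0]
wrist_force: [0.6, 0.5, 0.8]
grip_width: -0.1
grasp_force: 0.6
```

Emit:
{"api": "send_rows", "payload": {"plan": [[[0,0.01,0,0,-1],[0,0.02,0,0,-1],[0,0.03,0,0,-1],[0,0.04,0,0,-1],[0,0.04,0,0,-1]]]}}

```text
clock: 9.95
position: [438.9, 62.2, 22.5]
eef_rot: [3.138, 0.154, -0.0]
wrist_force: [-0.5, -1.1, 0.2]
grip_width: 0.1
grasp_force: 0.1
```

```bash
cat > bd.py <<'E'
from h import *
im,d,*k=cam("wrist");w=world(d,*k);a=.0972
r=w-np.array([448.9,-42.4,0]);c,s=np.cos(a),np.sin(a)
J=np.stack([c*r[...,0]+s*r[...,1],-s*r[...,0]+c*r[...,1],w[...,2]],-1)
b=(d>0)&(np.abs(J[...,0])<24)&(J[...,1]>15)&(J[...,1]<180)&(np.abs(J[...,2]-31)<4)
p=J[b];print("board rear y",np.percentile(p[:,1],[50,98,99.5,100]),p[:,0].min(),p[:,0].max())
q=r-0;P=observe()["position"];print("tcp y jig",-s*(P[0]-448.9)+c*(P[1]+42.4))
E
python3 bd.py
```

```text
board rear y [ 52.36232657 101.69465416 113.75809443 118.92204281] -23.230079038923567 23.999975694053255
tcp y jig 105.16115030565817
```

Emit:
{"api": "send_rows", "payload": {"plan": [[[0,0.01,0,0,-1],[0,0.016,0,0,-1],[0,0.022,0,0,-1],[0,0.028,0,0,-1],[0,0.028,0,0,-1]]]}}

```text
clock: 10.62
position: [438.4, 58.4, 22.3]
eef_rot: [-3.133, -0.152, 0.003]
wrist_force: [-1.4, 26.1, 3.6]
grip_width: -0.3
grasp_force: 13.0
```

The board is against something firm (26 N at TCP jig y≈101). Back off, rise and check.

Emit:
{"api": "send_rows", "payload": {"plan": [[[0,0.018,0,0,-1],[0,0.008,0,0,-1],[0,-0.02,0,0,-1],[0,-0.08,0,0,-1],[0,-0.12,-0.1,0,-1],[0,-0.12,-0.3,0,-1],[0,-0.12,-0.5,0,-1],[0,0.2,-0.6,0,-1],[0,0.42,-0.6,0,-1],[-0.1,0.6,-0.6,0,-1],[-0.1,0.6,-0.6,0,-1]]]}}

```text
clock: 12.0
position: [428.8, -99.3, 172.6]
eef_rot: [3.138, 0.145, -0.0]
wrist_force: [1.0, 0.5, 0.5]
grip_width: 0.2
grasp_force: 0.0
```

```bash
python3 look.py pics/w6.png;python3 bd.py; python3 - <<'E'
import cv2
im=cv2.imread("pics/w6.png");cv2.imwrite("pics/w6c.png",cv2.resize(im[60:260,120:560],(792,360),interpolation=cv2.INTER_CUBIC))
E
```

```text
len 65 x 6.0 ztop -11.1
len 32 x 1.0 ztop 27.6
len 51 x -17.7 ztop -5.4
board rear y [53.1626241  89.25694186 90.51801006 91.33117378] -23.99464963810724 23.993136635495567
tcp y jig -51.65601105305159
```

View pics/w6c.png

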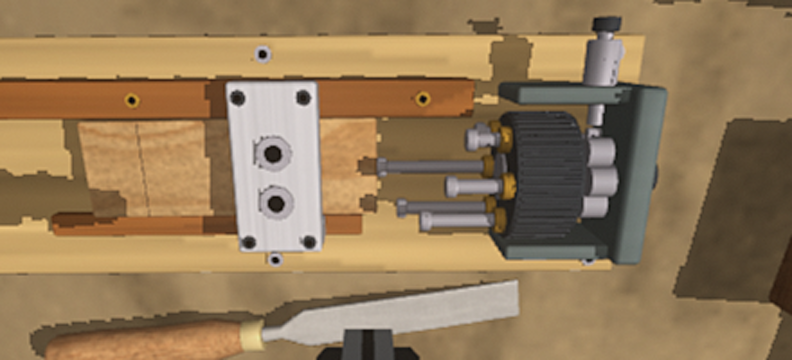

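The board's front end (377,165) meets the pad of the lowest, longest rod (378,167), with the rear at jig y≈90.5 as expected. The chisel and the rest are where they were, and the arm is clear.

```bash
python3 -c "
from rig import *
print(close_job())"
```

```text
the job is handed in; nothing more can be done
None
```

The job is handed in at about 12 s: the 60 mm rod is clicked into the lowest position and the board is pushed up against it. The last picture shows no visible gap, and I moved nothing else.

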